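Load the spit roaster

ROBOT

A 6-joint arm with a two-finger parallel gripper is mounted at the origin on a cart in front of the work surface, level with it; the furniture and walls round the work are solid. World frame = base frame: x ahead of the robot, y to its left, z up, the work surface at z = 0. Lengths are in m, angles in rad, forces in N, time in s.
With the tool pointing down it reaches from about 0.275 to 0.725 m from the base axis. Payload 15.9 kg.
Tool frame: the origin (TCP) lies between the finger pads; the fingertips stand 17 mm ahead of it and the grasp point (between the pads) lies 2 mm behind it; z points along the fingers, y is the direction in which the jaws open and shut (so a half turn about z gives the same grasp; the last joint's range is limited). The gripper opens to 85 mm and grips with 20 to 120 N. Pads are 22 mm wide; open, the fingers measure 114 mm over their backs; the gripper's body (76 mm by 85 mm) begins 54 mm behind the grasp point. The pads swing forward as they close: fully open they stand 13 mm farther back than shut.
Start: joints at [1.292, 0.213, -0.034, 1.323, 0, 1.571], TCP at [0.138, 0.481, 0.248] pointing down, gripper open.
Joint ranges: [-2.98, 2.98], [-0.74, 1.72], [-1.14, 1.35], [-2.1, 2.04], [-1.57, 1.44], [-3.14, 3.14]. Speed limits (rad/s): [1.89, 1.89, 2.39, 2.57, 3.14, 3.14].

INTERFACE

Orientations are given as a unit quaternion [w, x, y, z].
In Python, from rig import r gives the robot as it stands.
- The arm moves only by the shell command python3 -m creep 'ROWS' [FORCE]. ROWS is a JSON object of lists of equal length, an entry for each row: "slide": the shift along the tool's x, y, z in m, a list of three; "roll": the turn about the tool's z in degrees; "hand": the opening in per cent of the stroke, from 0 (shut) to 100 (fully open). In form: {"slide": [[x, y, z], ...], "roll": [roll, ...], "hand": [hand, ...]}. A call has 1 to 8 rows; each row shifts and turns the commanded pose from where the row before left it, along the tool's axes as they then stand; what a row does not reach is not made up. A row lasts 1/12 s, in which the tool goes at most 41.7 mm and 7.16 degrees, less where a joint would pass 70% of its speed; a pose out of reach is approached as far as the arm can. A call with a gripper value outside its range is refused whole. The fingers move at their own pace and stop on an object; FORCE is the grip in N (left out, the last holds). Time passes only in rows, so rows that do not move let the fingers close. It gives the time, the measured TCP pose, the force and the opening at its end, in the units of the state.
- r.get_obs(): the state, without advancing time (a new reading comes with each control period).
- r.camera(name): name is "scene" or "top"; returns a dict with "color" (480x640x3 uint8, red, green, blue), "depth" (480x640 float32, m along the optical axis (not along the pixel's ray), 0 where there is no reading), "camera_matrix" (3x3 intrinsics, pixels), "R" (3x3) and "t" (3): a world point X has camera coordinates R X + t. Camera axes: x right, y down, z forward; pixel columns grow to the right and rows downward; lengths in m; the calibration is good to about 2 mm. A picture is of the moment at which its call begins.
- r.finish_job(): hands the job in, once; it reports no verdict.
Trained networks look in the newest picture that a camera, given by its name, has taken for a name from the list of things; names that differ only in an ending like _2 or _b are one class to them, and where a whole thing is asked for, a point or a joint stands for the part that bears it (a point fixed in the world has none). Each returns a list of dicts, best first, with "conf" (0 to 1); they miss things now and then, are a little off and sometimes report something else, mostly with a low value. They report only what shows in the picture. A call takes as long as a camera call.
- r.silhouettes(query, camera): "mask" (480x640 bool, what is visible of it) and "uv" ([column, row] in pixels, amid what is visible of it).
- r.mark_of(query, camera): "uv" ([column, row] in pixels: a listed point, or the origin of a listed thing).
The state is a dict: "time_s": time; "qpos": joint angles; "dq": joint speeds; "tau": joint torques, N m; "position": TCP position; "eef_rot": TCP orientation; "ft_force": force on the tool from outside, world axes, zero at the start; "wrist_torque": the same for the moment, N m; "opening": opening from 0.0 (shut) to 1.0 (fully open).
Only numpy, scipy, OpenCV 4.12 (cv2) and the standard library are available. Lean on these libraries where they do the work, as an engineer would, in place of code of your own. Each camera call takes 0.05 s, during which the arm holds its last target.

TASK

Lay the longer of the two wooden rollers in the V rests of the spit roaster, then slide the tailstock fully home so that the roller is held between the two centres, and turn the tailstock's wing nut clockwise as far as it goes. Leave the shorter roller where it lies.

Things in the scene. Friction and masses are not known exactly. Their poses are not given: they have to be found in the camera images.
- roaster: Fixed spit roaster, base 94x329x12 mm. Origin: range surface, mid-width; y runs along the rails from tailstock to headstock, z up. Headstock: upright 60 mm wide, 98 mm high, inner face at y=125 mm, with a 14 mm thick centre (pin, cone nose) sticking out 12 mm to -y. Two V rests, y=8..16 and 72..80 mm, tops at 60 mm height and 47 mm apart, hold a 40 mm roller body on the centre line, 65 mm up.
- seat (a point): Where the longer roller's middle is when held fully home: on the centre line, 65 mm above the range, 69 mm from the headstock's face; axes as the roaster's. To be lowered clear of the headstock's centre, the roller's middle must be 14 to 29 mm towards -y of this point; the tailstock then pushes it along.
- tailstock (a joint): Slide of the tailstock, m: 0 = back, grows towards the headstock, stop 0.078; about 0.070 = longer roller held between both faces, fully home. Foot 74x84 mm, top 33 mm above the range; at its front an upright 46 mm wide, 20 mm thick, 82 mm high, front face at roaster y = -83 mm + joint, with a 12 mm long centre like the headstock's. Needs 3 N to slide, 10 N with the roller.
- nut_grip (a point): Middle of the wing of the captive wing nut, which sits on a 34 mm thick post on the tailstock's foot, 60 mm behind the tailstock's front face; 96 mm above the range. The wing is 12 mm thick, 50 mm long and 26 mm tall (83 to 109 mm above the range); the point's y axis lies along the wing, its z axis up.
- wing_nut (a joint): Angle of the wing nut, rad: 0 = wing along the rails, grows clockwise seen from above, stop at 1.6 (wing across the rails).
- roller: The longer roller, loose: wooden cylinder 40 mm thick, 110 mm long, with a hexagonal steel cap 14 mm thick (52 mm across flats) on each end, 138 mm overall; in each cap a socket 20 mm wide, 14 mm deep. Lies on flats of its caps. Origin at its middle on the axis, 26 mm above the range at the start; y axis along the roller (both ends alike).
- short_roller: The shorter roller, loose: the same but with a 70 mm body, 98 mm overall. Too short for the roaster. Origin at its middle; y axis along it.

How it is judged:
On the way, in this order (a step that is already met when the one before it is completed fails the run):
1. the longer roller lies in the V rests, let go (x of roller in the frame of seat between -0.005 and 0.005 m and z of roller in the frame of seat between -0.005 and 0.005 m and y of roller in the frame of seat above -0.035 m and angle between the y axis of roller and the y axis of roaster, either way round below 0.06 rad and contact force between roller and the fingers below 0.5 N), for 0.2 s.
2. the tailstock is home and the roller is on both centres (value of joint tailstock above 0.065 m and y of roller in the frame of seat above -0.006 m), for 0.2 s.
3. the wing nut is turned clockwise to its stop (value of joint wing_nut above 1.4 rad), for 0.2 s.
At the end, for the whole second after the job is handed in: The longer roller is at rest on the centre line (within 5 mm across and in height, within 0.05 rad), within 6 mm of the headstock's face; the tailstock is within 5 mm of home (joint over 0.065); the wing nut stands over 1.4 rad (all of step 2 and x of roller in the frame of seat between -0.005 and 0.005 m and z of roller in the frame of seat between -0.005 and 0.005 m and y of roller in the frame of seat below 0.004 m and angle between the y axis of roller and the y axis of roaster, either way round below 0.05 rad and value of joint wing_nut above 1.4 rad and linear speed of roller below 0.02 m/s); the robot touches nothing.
It fails at once if the shorter roller is moved more than 30 mm (distance of short_roller from where it was at the start of the episode above 0.03 m).
It also fails if it takes over 54 s, if anything falls off the work surface, if the arm or the gripper's body presses on something with over 40 N, if the wrist force passes 120 N, or if a joint passes its speed limit or range.

## Working session

There is one attempt and no reset: what is moved stays moved. The work goes in short steps, Python scripts to look and compute and a shell command to move; the robot and the scene stay as the last step left them, time stands still between calls to the robot, and variables do not carry over. Pictures are saved under pics/ and viewed, and the job is handed in when it is done.

```bash
mkdir -p pics; ls; python3 - <<'E'
from rig import r
import cv2,numpy as np
o=r.get_obs();print(o)
for n in("scene","top"):
    c=r.camera(n);cv2.imwrite(f"pics/{n}0.png",c["color"][:,:,::-1]);np.savez(f"{n}0.npz",**c)
    print(n,c["camera_matrix"].tolist(),c["R"].tolist(),c["t"].tolist())
    for q in("roller","short_roller","roaster","seat","nut_grip","tailstock"):
        print(q,[(np.round(d["uv"]),round(d["conf"],2)) for d in r.mark_of(q,n)][:3],[(np.round(d["uv"]),round(d["conf"],2),d["mask"].sum()) for d in r.silhouettes(q,n)][:3])
print(r.get_obs()["time_s"])
E
```

```text
pics
{'time_s': 0.0, 'qpos': array([ 1.29203625e+00,  2.13344809e-01, -3.50360214e-02,  1.32349873e+00,
       -1.49479080e-05,  1.57077057e+00]), 'dq': array([ 0.00132502, -0.00108981,  0.00057473, -0.00041686, -0.0013954 ,
       -0.00032625]), 'tau': array([ 2.62978960e-03, -6.86153412e+01,  4.87126565e+01,  1.71618629e-02,
        2.51519468e-04,  2.51901092e-06]), 'position': array([0.13750058, 0.48039832, 0.24783098]), 'eef_rot': array([-6.78518182e-05,  1.38916416e-01,  9.90303961e-01, -5.37401755e-04]), 'ft_force': array([ 0.32233482, -1.18942574, -0.69830925]), 'wrist_torque': array([0.01509252, 0.00645408, 0.02720673]), 'opening': 1.0033715598938628}
scene [[523.6646693121171, 0.0, 314.75946010419636], [0.0, 523.6646693121171, 239.53455098929388], [0.0, 0.0, 1.0]] [[0.8983222796159895, -0.4386597070053433, 0.024387361389010022], [-0.21546975229716467, -0.4882714824685292, -0.8456735453193405], [0.3828705627108596, 0.7544326483245346, -0.533143049613796]] [-0.4270523428427246, 0.2687267586353201, 0.5775676319652839]
roller [(array([240., 259.]), 0.59)] [(array([240., 261.]), 0.55, np.int64(1878))]
short_roller [(array([268., 332.]), 0.81)] [(array([353., 273.]), 0.72, np.int64(8840)), (array([269., 335.]), 0.68, np.int64(2357))]
roaster [(array([347., 275.]), 0.96)] [(array([355., 272.]), 0.74, np.int64(8600))]
seat [(array([331., 226.]), 0.58)] [(array([354., 274.]), 0.91, np.int64(8873))]
nut_grip [(array([391., 265.]), 0.81)] [(array([391., 271.]), 0.63, np.int64(512))]Traceback (most recent call last):
  File "<stdin>", line 8, in <module>
ValueError: it knows: nut_grip, roaster, roller, seat, short_roller
```

```bash
python3 - <<'E'
from rig import r
import cv2,numpy as np
for n in("top","scene"):
    c=r.camera(n);cv2.imwrite(f"pics/{n}1.png",c["color"][:,:,::-1])
    out=dict(c)
    if n=="top":print(n,c["camera_matrix"].tolist(),c["R"].tolist(),c["t"].tolist())
    for q in("roller","short_roller","roaster","seat","nut_grip"):
        m=r.mark_of(q,n) ; s=r.silhouettes(q,n)
        if s: out["m_"+q]=s[0]["mask"]
        if m: out["p_"+q]=m[0]["uv"]
        print(q,[(np.round(d["uv"]),round(d["conf"],2)) for d in m][:3],[(np.round(d["uv"]),round(d["conf"],2),d["mask"].sum()) for d in s][:3])
    np.savez(f"{n}1.npz",**out)
print(r.get_obs()["time_s"])
E
```

```text
top [[602.0509947234208, 0.0, 323.14012596703435], [0.0, 602.0509947234208, 240.2781535954213], [0.0, 0.0, 1.0]] [[-0.009155915750671317, -0.9998593459085479, -0.014051960934226485], [-0.9876931793306418, 0.01123691814130868, -0.1559997281228841], [0.15613568685760107, 0.012450705603135388, -0.9876571405196688]] [0.13963217886334633, 0.5518883828531241, 0.9654482091108376]
roller [(array([263., 305.]), 0.7)] [(array([258., 304.]), 0.63, np.int64(2263))]
short_roller [(array([377., 315.]), 0.78)] [(array([260., 305.]), 0.67, np.int64(2326)), (array([381., 319.]), 0.59, np.int64(1703))]
roaster [(array([312., 208.]), 0.76)] [(array([314., 210.]), 0.72, np.int64(10002))]
seat [(array([276., 202.]), 0.85)] [(array([315., 210.]), 0.87, np.int64(10089))]
nut_grip [(array([386., 196.]), 0.77)] [(array([389., 196.]), 0.62, np.int64(340))]
roller [(array([239., 258.]), 0.77)] [(array([238., 262.]), 0.9, np.int64(1790))]
short_roller [(array([267., 330.]), 0.62)] [(array([270., 338.]), 0.66, np.int64(2402)), (array([353., 270.]), 0.24, np.int64(8732))]
roaster [(array([344., 271.]), 0.73)] [(array([354., 271.]), 0.93, np.int64(8520))]
seat [(array([330., 227.]), 0.8)] [(array([354., 270.]), 0.72, np.int64(8742))]
nut_grip [(array([391., 267.]), 0.88)] [(array([393., 270.]), 0.66, np.int64(449))]
1.65
```

View pics/scene0.png

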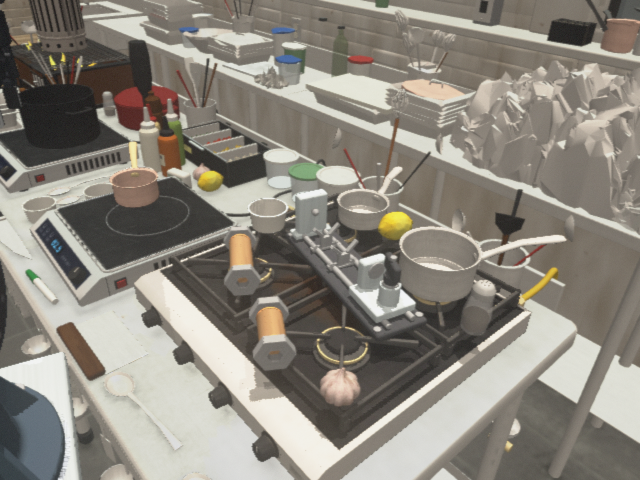

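View pics/top1.png

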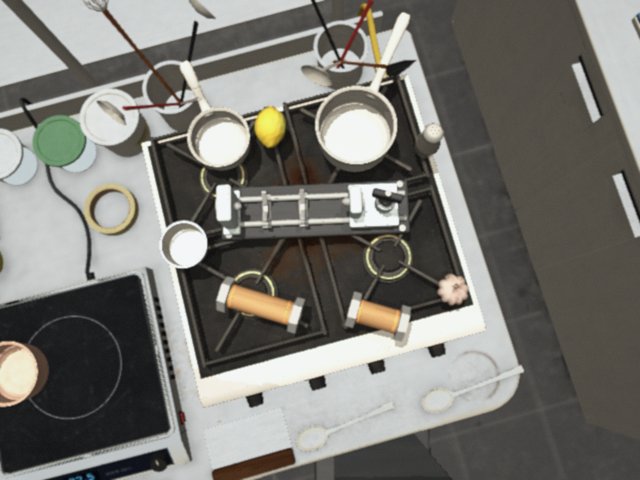

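```bash
cat > h.py <<'E'
import numpy as np,cv2
def cloud(c):
    K=c["camera_matrix"];d=c["depth"];v,u=np.mgrid[:480,:640]
    P=np.stack([(u-K[0,2])/K[0,0]*d,(v-K[1,2])/K[1,1]*d,d],-1)
    X=(P-c["t"])@c["R"]; X[d<=0]=np.nan; return X
def ray(c,uv,z):
    K=c["camera_matrix"];p=np.array([(uv[0]-K[0,2])/K[0,0],(uv[1]-K[1,2])/K[1,1],1.])
    dr=c["R"].T@p;o=-c["R"].T@c["t"];return o+dr*(z-o[2])/dr[2]
def tri(c1,u1,c2,u2):
    A=[];b=[]
    for c,u in((c1,u1),(c2,u2)):
        a=ray(c,u,0.);e=ray(c,u,.3);d=(e-a)/np.linalg.norm(e-a);M=np.eye(3)-np.outer(d,d);A.append(M);b.append(M@a)
    A=np.vstack(A);b=np.hstack(b);x,res,*_=np.linalg.lstsq(A,b,rcond=None);return x,np.sqrt(res)
E
python3 - <<'E'
import numpy as np,cv2
from h import *
t=np.load("top1.npz");s=np.load("scene1.npz")
np.set_printoptions(precision=4,suppress=True)
for q in("roller","short_roller","roaster","seat","nut_grip"):
    print(q,*tri(t,t["p_"+q],s,s["p_"+q]))
X=cloud(t)
V=cloud(s)
for n,c,X in(("top",t,X),("scene",s,V)):
  for q in("roller","short_roller"):
    m=c["m_"+q]
    if q=="short_roller" and n=="top": continue
    P=X[m];P=P[np.isfinite(P[:,0])&(P[:,2]>.015)&(P[:,2]<.07)]
    xy=P[:,:2].astype(np.float32);(cx,cy),(w,h),a=cv2.minAreaRect(xy)
    print(n,q,cx,cy,w,h,a,np.percentile(P[:,2],[2,50,98]))
X=cloud(t)
for p in [(300,260),(320,290),(355,85),(320,130),(388,130),(355,165),(200,135),(218,170),(270,125),(183,225),(430,135),(228,190),(228,220),(386,196)]:
    print(p,X[p[1],p[0]])
# height map
z=X[...,2]; im=np.clip(np.nan_to_num(z)*1500,0,255).astype(np.uint8)
cv2.imwrite("pics/h.png",cv2.applyColorMap(cv2.resize(im[120:360,140:480],None,fx=2.3,fy=2.3,interpolation=0),cv2.COLORMAP_JET))
cv2.imwrite("pics/tz.png",cv2.resize(cv2.imread("pics/top1.png")[120:360,140:480],None,fx=2.3,fy=2.3,interpolation=2))
E
```

```text
roller [0.4453 0.2362 0.0294] [0.003]
short_roller [0.4253 0.047  0.0264] [0.0059]
roaster [0.6129 0.1546 0.0065] [0.0062]
seat [0.6119 0.2126 0.0655] [0.0042]
nut_grip [0.6163 0.0319 0.0929] [0.0003]
top roller 0.44794219732284546 0.239848792552948 0.13788746297359467 0.059067875146865845 73.07160949707031 [0.0262 0.043  0.0536]
scene roller 0.4471508264541626 0.24070312082767487 0.14486773312091827 0.055217865854501724 73.07913970947266 [0.016  0.0415 0.0524]
scene short_roller 0.4250849187374115 0.043741606175899506 0.10239441692829132 0.05833369120955467 73.78166961669922 [0.016  0.0414 0.0521]
(300, 260) [ 0.5304  0.177  -0.0355]
(320, 290) [ 0.4758  0.1414 -0.0327]
(355, 85) [ 0.8484  0.0736 -0.0045]
(320, 130) [0.7588 0.1382 0.0085]
(388, 130) [0.7577 0.0165 0.0067]
(355, 165) [0.6797 0.0788 0.0555]
(200, 135) [0.754  0.3543 0.0041]
(218, 170) [ 0.6915  0.3227 -0.0064]
(270, 125) [0.753  0.2232 0.0539]
(183, 225) [0.5849 0.3742 0.0295]
(430, 135) [ 0.7206 -0.0444  0.0854]
(228, 190) [0.6299 0.2868 0.0928]
(228, 220) [0.5802 0.2859 0.0937]
(386, 196) [0.6134 0.0327 0.1072]
```

View pics/h.png

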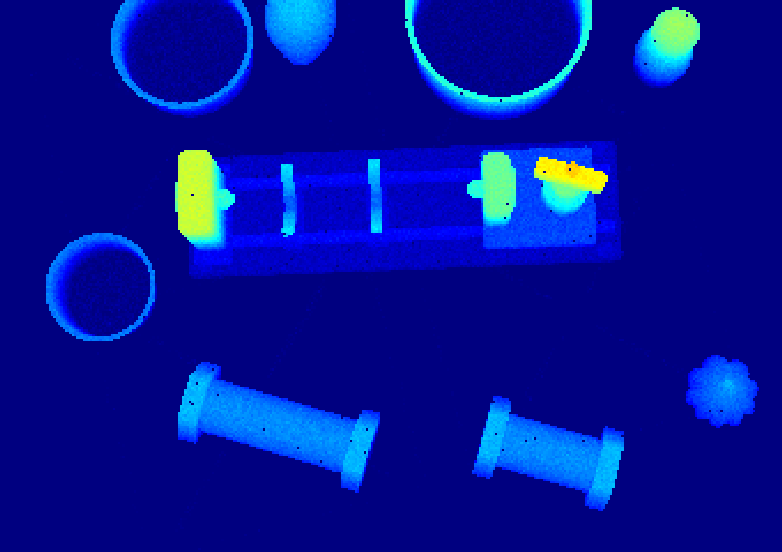

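View pics/tz.png

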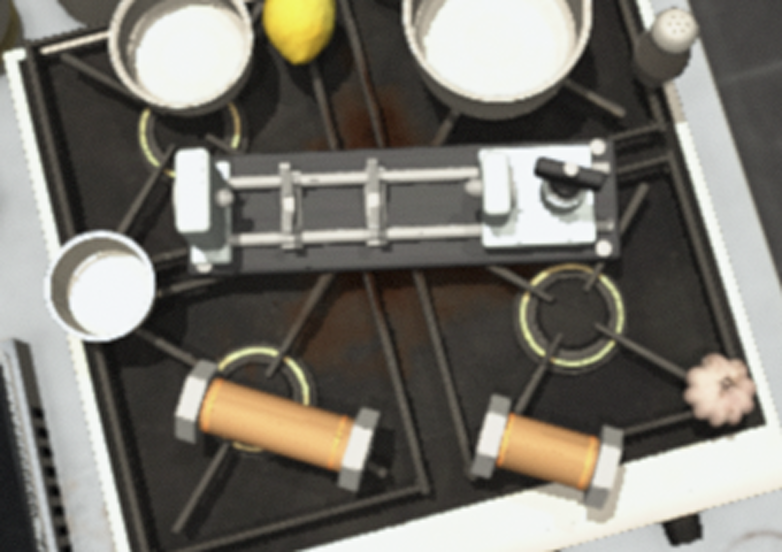

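```bash
python3 - <<'E'
import numpy as np,cv2
from h import *
np.set_printoptions(precision=4,suppress=True)
t=np.load("top1.npz");s=np.load("scene1.npz")
for n,c in(("top",t),("scene",s)):
    X=cloud(c).reshape(-1,3);X=X[np.isfinite(X[:,0])]
    def rect(name,lo,hi,x0,x1,y0,y1):
        P=X[(X[:,0]>x0)&(X[:,0]<x1)&(X[:,1]>y0)&(X[:,1]<y1)&(X[:,2]>lo)&(X[:,2]<hi)]
        if len(P)<8:print(n,name,"few",len(P));return
        (cx,cy),(w,h),a=cv2.minAreaRect(P[:,:2].astype(np.float32))
        print(n,name,len(P),"c",round(cx,4),round(cy,4),"wh",round(w,4),round(h,4),round(a,2),"z",np.percentile(P[:,2],[5,50,95]))
    rect("base",.006,.017,.54,.68,-.03,.32)
    rect("head",.088,.105,.54,.68,.25,.32)
    rect("tailup",.078,.086,.56,.68,.05,.12)
    rect("foot",.028,.038,.54,.68,-.02,.12)
    rect("wing",.103,.115,.56,.68,-.02,.07)
    rect("vA",.052,.064,.56,.67,.19,.225)
    rect("vB",.052,.064,.56,.67,.13,.17)
    rect("roller",.01,.06,.38,.51,.15,.32)
    rect("caps",.0465,.06,.38,.51,.15,.32)
    rect("short",.01,.06,.36,.48,-.02,.11)
E
```

```text
top base 5191 c 0.6129 0.1473 wh 0.095 0.3292 1.71 z [0.0082 0.0116 0.0154]
top head 545 c 0.6083 0.2925 wh 0.0601 0.0241 0.91 z [0.0924 0.0969 0.0998]
top tailup 297 c 0.6147 0.0784 wh 0.0213 0.045 89.08 z [0.0784 0.081  0.0841]
top foot 1151 c 0.6158 0.0477 wh 0.0744 0.084 2.26 z [0.0293 0.0325 0.0359]
top wing 218 c 0.6162 0.0296 wh 0.0491 0.0124 74.07 z [0.1036 0.1076 0.113 ]
top vA few 0
top vB 44 c 0.6125 0.1668 wh 0.0536 0.0052 1.63 z [0.0527 0.0566 0.0615]
top roller 2251 c 0.448 0.24 wh 0.1382 0.0591 73.09 z [0.0286 0.0429 0.0524]
top caps 515 c 0.4476 0.2402 wh 0.1382 0.0392 72.2 z [0.0467 0.0504 0.0543]
top short 1664 c 0.4267 0.0443 wh 0.0982 0.0594 73.65 z [0.029  0.0434 0.0529]
scene base 2888 c 0.6201 0.148 wh 0.1146 0.3316 1.93 z [0.0078 0.0112 0.0155]
scene head 289 c 0.607 0.2917 wh 0.0276 0.0607 89.99 z [0.0892 0.096  0.0984]
scene tailup 191 c 0.6131 0.077 wh 0.0446 0.0226 3.97 z [0.0786 0.0808 0.0823]
scene foot 1016 c 0.6279 0.0456 wh 0.0846 0.1037 89.72 z [0.0292 0.0322 0.0358]
scene wing 180 c 0.6148 0.0289 wh 0.0519 0.0119 74.21 z [0.1041 0.1077 0.1141]
scene vA few 0
scene vB 45 c 0.611 0.1653 wh 0.0073 0.0525 88.62 z [0.0521 0.0552 0.0584]
scene roller 1759 c 0.4475 0.2406 wh 0.1448 0.0592 73.14 z [0.0154 0.0406 0.0516]
scene caps 298 c 0.4471 0.2394 wh 0.1397 0.0358 72.63 z [0.0469 0.0508 0.0527]
scene short 2267 c 0.4255 0.0436 wh 0.1024 0.0591 73.78 z [0.0151 0.0406 0.0515]
```

```bash
python3 -m creep '{"slide":[[0,0,0],[0,0,0],[0,0,0],[0,0,0],[0,0,0],[0,0,0],[0,0,0],[0,0,0]],"roll":[-7,-7,-7,-7,-7,-7,-7,-7],"hand":[100,100,100,100,100,100,100,100]}' 20
cat >> h.py <<'E'
from scipy.spatial.transform import Rotation as Ro
def rot(q): return Ro.from_quat([q[1],q[2],q[3],q[0]]).as_matrix()
def rel(r,X,yaw=None):
    o=r.get_obs();R=rot(o["eef_rot"]);d=R.T@(np.array(X)-o["position"])
    y=np.degrees(np.arctan2(R[1,1],R[0,1]))
    print("t",round(o["time_s"],2),"pos",o["position"].round(4),"yaw",y.round(2),"z",R[:,2].round(3),"slide mm",(d*1000).round(1),"roll",None if yaw is None else round((y-yaw+180)%360-180,2),"q6",o["qpos"][5].round(2),"F",o["ft_force"].round(1),"open",round(o["opening"],3))
E
```

```text
time_s: 2.32
position: [0.1376, 0.4807, 0.2483]
eef_rot: [0.0, -0.345, 0.939, 0.0]
ft_force: [0.1, -0.0, -0.3]
opening: 0.998
```

```bash
python3 -m creep '{"slide":[[0,0,0],[0,0,0],[0,0,0],[0,0,0],[0,0,0],[0,0,0]],"roll":[-7,-7,-7,-7,-5,0],"hand":[75,75,75,75,75,75]}'; python3 -c "
from rig import r
from h import *
rel(r,[.4477,.24,.1],163.1)"
```

```text
time_s: 2.82
position: [0.1376, 0.4807, 0.2483]
eef_rot: [-0.0, -0.597, 0.802, 0.0]
ft_force: [0.4, 0.1, 0.6]
opening: 0.753
t 2.82 pos [0.1376 0.4807 0.2483] yaw 163.27 z [-0. -0. -1.] slide mm [ 141.2 -366.2  148.3] roll 0.17 q6 0.01 F [0.4 0.1 0.6] open 0.753
```

```bash
python3 -m creep '{"slide":[[14,0,0],[0,0,0],[0,0,0],[0,0,0],[0,0,0],[0,0,0],[0,0,0],[0,0,0]],"roll":[0],"hand":[75]}' >/dev/null 2>&1; python3 -m creep '{"slide":[[0.012,-0.03,0.005],[0.014,-0.036,0.01],[0.014,-0.036,0.01],[0.014,-0.036,0.01],[0.014,-0.036,0.01],[0.014,-0.036,0.01],[0.014,-0.036,0.01],[0.014,-0.036,0.01]],"roll":[0,0,0,0,0,0,0,0],"hand":[75,75,75,75,75,75,75,75]}'; python3 -c "
from rig import r
from h import *
rel(r,[.4477,.24,.1],163.1)"
```

```text
time_s: 3.48
position: [0.3765, 0.2917, 0.1731]
eef_rot: [0.0, -0.594, 0.805, 0.0]
ft_force: [0.3, 1.1, -1.1]
opening: 0.743
t 3.48 pos [0.3765 0.2917 0.1731] yaw 162.81 z [ 0.  0. -1.] slide mm [ 28.4 -83.3  73.1] roll -0.29 q6 -0.61 F [ 0.3  1.1 -1.1] open 0.743
```

```bash
python3 -m creep '{"slide":[[0.008,-0.024,0.015],[0.008,-0.024,0.015],[0.006,-0.02,0.02],[0,0,0],[0,0,0],[0,0,0]],"roll":[0,0,0,0,0,0],"hand":[75,75,75,75,75,75]}'; python3 -c "
from rig import r
from h import *
rel(r,[.4477,.24,.1],163.1)"
```

```text
time_s: 3.98
position: [0.4336, 0.2525, 0.1237]
eef_rot: [0.0, -0.594, 0.804, 0.0]
ft_force: [-0.0, -0.2, 1.0]
opening: 0.752
t 3.98 pos [0.4336 0.2525 0.1237] yaw 162.91 z [-0.  0. -1.] slide mm [  7.8 -17.1  23.7] roll -0.19 q6 -0.75 F [-0.  -0.2  1. ] open 0.752
```

```bash
python3 -m creep '{"slide":[[0.008,-0.017,0.01],[0,0,0],[0,0,0]],"roll":[0,0,0],"hand":[75,75,75]}'; python3 - <<'E'
from rig import r
from h import *
rel(r,[.4477,.24,.024],163.1)
c=r.camera("top");cv2.imwrite("pics/t2.png",c["color"][:,:,::-1])
E
```

```text
time_s: 4.23
position: [0.4476, 0.2401, 0.1139]
eef_rot: [0.0, -0.595, 0.804, 0.0]
ft_force: [-0.9, -0.3, -0.6]
opening: 0.754
t 4.23 pos [0.4476 0.2401 0.1139] yaw 162.98 z [ 0.  0. -1.] slide mm [ 0.1 -0.1 89.9] roll -0.12 q6 -0.78 F [-0.9 -0.3 -0.6] open 0.754
```

View pics/t2.png

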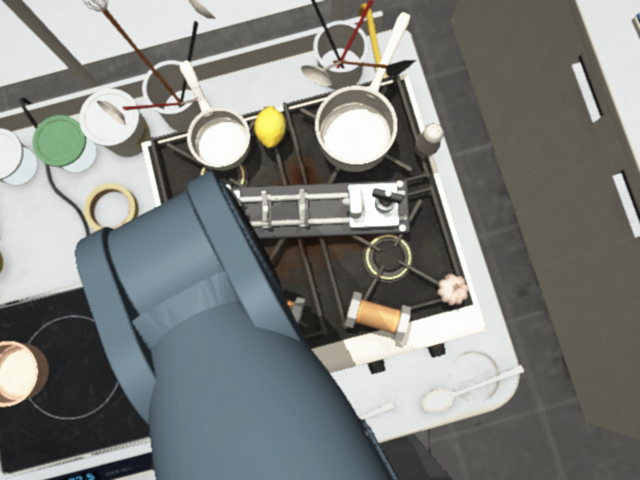

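```bash
python3 -m creep '{"slide":[[0,0,0.025],[0,0,0.025],[0,0,0.02],[0,0,0.012],[0,0,0.006],[0,0,0],[0,0,0]],"roll":[0,0,0,0,0,0,0],"hand":[75,75,75,75,75,75,75]}'; python3 - <<'E'
from rig import r
from h import *
rel(r,[.4477,.24,.024],163.1)
c=r.camera("scene");cv2.imwrite("pics/s3.png",cv2.resize(c["color"][180:380,150:420,::-1],None,fx=2.8,fy=2.8))
E
```

```text
time_s: 4.87
position: [0.4478, 0.2402, 0.0261]
eef_rot: [0.0, -0.595, 0.804, -0.0]
ft_force: [0.9, 0.8, 0.7]
opening: 0.749
t 4.87 pos [0.4478 0.2402 0.0261] yaw 163.05 z [ 0.001  0.    -1.   ] slide mm [0.2 0.1 2.1] roll -0.05 q6 -0.78 F [0.9 0.8 0.7] open 0.749
```

View pics/s3.png

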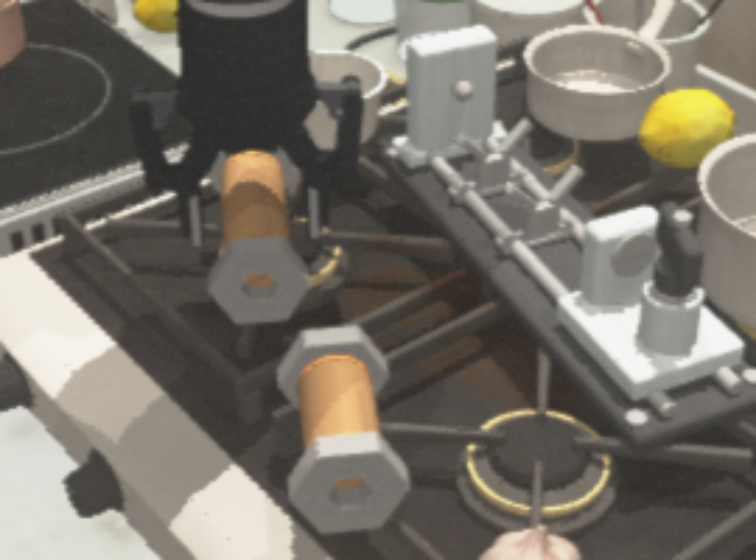

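```bash
python3 -m creep '{"slide":[[0,0,0],[0,0,0],[0,0,0],[0,0,0],[0,0,0],[0,0,0]],"roll":[0,0,0,0,0,0],"hand":[20,20,20,20,20,20]}' 60;  python3 -m creep '{"slide":[[0,0,0],[0,0,-0.01],[0,0,-0.02],[0,0,-0.03],[0,0,-0.03],[0,0,-0.02],[0,0,0],[0,0,0]],"roll":[0,0,0,0,0,0,0,0],"hand":[20,20,20,20,20,20,20,20]}'; python3 - <<'E'
from rig import r
from h import *
# seat etc.
th=np.radians(1.75)
ax=np.array([-np.sin(th),np.cos(th)]);px=np.array([np.cos(th),np.sin(th)])
# roaster origin: vB centre y=12 at world .166; head face y=125
print("ax",ax)
rel(r,[.61,.19,.15],163.1)
c=r.camera("scene");cv2.imwrite("pics/s4.png",cv2.resize(c["color"][130:380,150:450,::-1],None,fx=2.4,fy=2.4))
E
```

```text
time_s: 5.42
position: [0.4483, 0.24, 0.0264]
eef_rot: [0.001, -0.595, 0.804, -0.0]
ft_force: [-2.7, -0.2, 11.4]
opening: 0.448
time_s: 6.08
position: [0.4484, 0.24, 0.1367]
eef_rot: [0.001, -0.595, 0.804, -0.0]
ft_force: [0.3, -0.5, -3.3]
opening: 0.451
ax [-0.03053851  0.99953359]
t 6.08 pos [0.4484 0.24   0.1367] yaw 163.02 z [ 0.002  0.001 -1.   ] slide mm [   0.6 -169.2  -13. ] roll -0.08 q6 -0.78 F [ 0.3 -0.5 -3.3] open 0.451
```

View pics/s4.png

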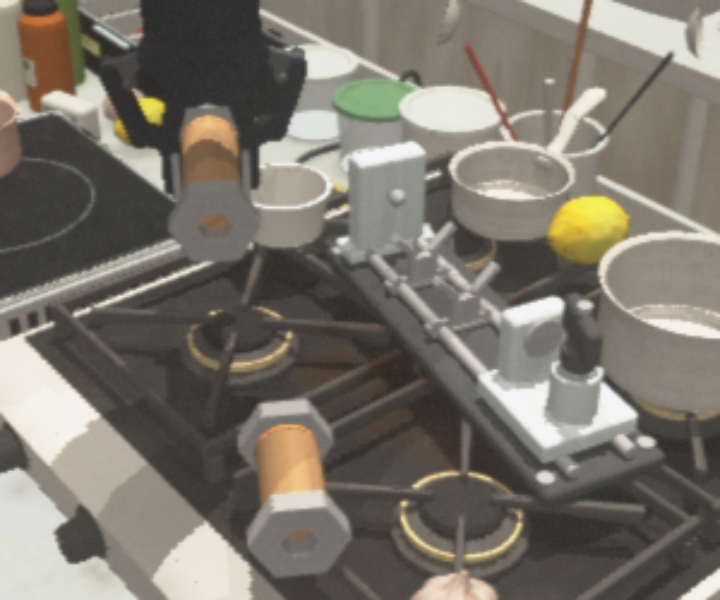

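```bash
python3 -m creep '{"slide":[[0,-0.02,0],[0,-0.03,0],[0,-0.03,0],[0,-0.03,0],[0,-0.03,0],[0,-0.02,0],[0,-0.011,0],[0,0,0]],"roll":[0,0,0,0,0,0,0,0],"hand":[20,20,20,20,20,20,20,20]}' ;  python3 -m creep '{"slide":[[0,0,0],[0,0,0],[0,0,0],[0,0,0],[0,0,0],[0,0,0]],"roll":[-4,-5,-5,-4.7,0,0],"hand":[20,20,20,20,20,20]}'; python3 - <<'E'
from rig import r
from h import *
rel(r,[.6116,.1895,.066],181.75)
for n in("scene","top"):
    c=r.camera(n);cv2.imwrite(f"pics/{n}5.png",cv2.resize(c["color"][100:350,150:450,::-1],None,fx=2.4,fy=2.4))
    np.savez(f"{n}5.npz",**c)
    X=cloud(c);
    P=X.reshape(-1,3);P=P[np.isfinite(P[:,0])]
    m=(P[:,0]>.57)&(P[:,0]<.66)&(P[:,1]>.1)&(P[:,1]<.28)&(P[:,2]>.108)&(P[:,2]<.163)
    P=P[m];print(n,len(P)); 
    if len(P)>10:
        print(cv2.minAreaRect(P[:,:2].astype(np.float32)),P.min(0),P.max(0))
E
```

```text
time_s: 6.8
position: [0.6123, 0.1885, 0.1332]
eef_rot: [-0.001, -0.594, 0.804, 0.0]
ft_force: [0.4, -0.2, -1.1]
opening: 0.447
time_s: 7.3
position: [0.6103, 0.1898, 0.1346]
eef_rot: [0.001, 0.717, -0.697, -0.0]
ft_force: [0.2, -1.1, -1.7]
opening: 0.445
t 7.3 pos [0.6103 0.1898 0.1346] yaw -178.41 z [-0.001 -0.    -1.   ] slide mm [ 0.3 -1.3 68.6] roll -0.16 q6 -1.3 F [ 0.2 -1.1 -1.7] open 0.445
scene 1885
((0.6119741201400757, 0.1874130368232727), (0.14056327939033508, 0.07661115378141403), 86.660400390625) [0.57334065 0.1179563  0.10818626] [0.65025761 0.25938954 0.16293496]
top 0
```

View pics/scene5.png

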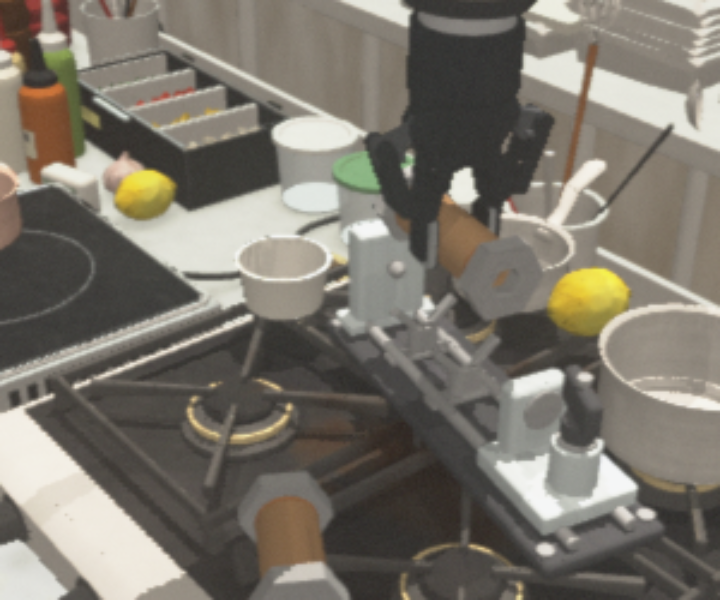

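View pics/top5.png

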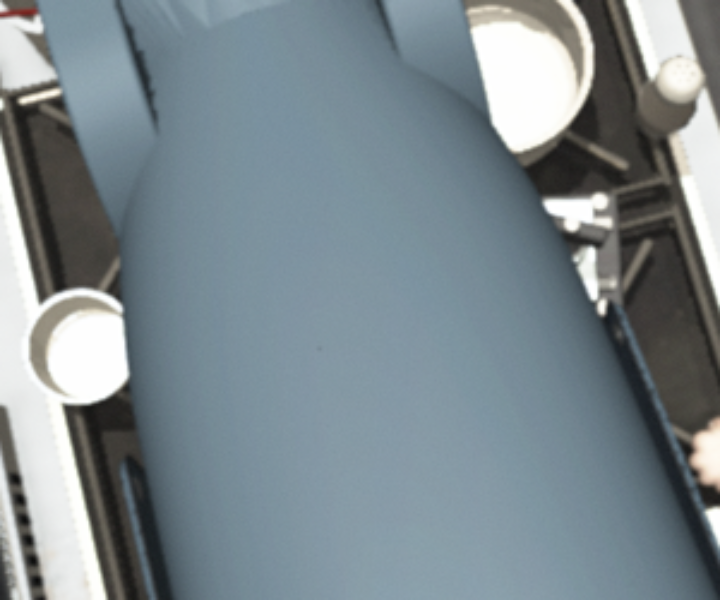

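```bash
cat > fit.py <<'E'
from h import *
from scipy.optimize import least_squares
def fitcyl(c,y0,y1,guess,rad=.02,tol=.006):
    P=cloud(c).reshape(-1,3);P=P[np.isfinite(P[:,0])]
    P=P[(P[:,1]>y0)&(P[:,1]<y1)&(abs(P[:,0]-guess[0])<.035)]
    def res(p,Q):
        o=np.array([p[0],(y0+y1)/2,p[1]]);d=np.array([p[2],1,p[3]]);d/=np.linalg.norm(d)
        v=Q-o;return np.linalg.norm(v-np.outer(v@d,d),axis=1)-rad
    p=np.array([guess[0],guess[1],-.03,0]);
    for k in(.010,tol,.004,.003):
        Q=P[abs(res(p,P))<k];p=least_squares(res,p,args=(Q,),loss="soft_l1",f_scale=.001).x
    print("n",len(Q),"x,z at y=%.3f:"%((y0+y1)/2),p[:2].round(4),"yaw deg",np.degrees(p[2]).round(2),"pitch deg",np.degrees(p[3]).round(2),"rms",np.std(res(p,Q)).round(4))
E
python3 - <<'E'
from fit import *
c=np.load("scene5.npz")
fitcyl(c,.136,.172,[.612,.134]);fitcyl(c,.136,.240,[.612,.134])
P=cloud(c).reshape(-1,3);P=P[np.isfinite(P[:,0])]
for a,b in((.115,.1215),(.1215,.127),(.127,.133)):
  Q=P[(P[:,1]>a)&(P[:,1]<b)&(abs(P[:,0]-.612)<.04)&(P[:,2]>.09)&(P[:,2]<.18)];print(len(Q),Q.min(0),Q.max(0))
E
```

```text
n 260 x,z at y=0.154: [0.6109 0.1335] yaw deg -0.47 pitch deg -0.01 rms 0.0008
n 514 x,z at y=0.188: [0.6102 0.1333] yaw deg -1.44 pitch deg -0.22 rms 0.0009
390 [0.58137488 0.1179563  0.10818626] [0.63804031 0.12149825 0.16104282]
302 [0.5821291  0.12150134 0.10603117] [0.64219999 0.12685575 0.16083761]
123 [0.58138667 0.12700926 0.11014389] [0.6260791  0.13294249 0.16086413]
```

```bash
python3 -m creep '{"slide":[[0,-0.0006,0.01],[0,0,0.015],[0,0,0.015],[0,0,0.012],[0,0,0.008],[0,0,0.004],[0,0,0],[0,0,0]],"roll":[0,0,0,0,0,0,0,0],"hand":[20,20,20,20,20,20,20,20]}' ; python3 - <<'E'
from rig import r
from fit import *
rel(r,[.6116,.1895,.066],181.75)
c=r.camera("scene");cv2.imwrite(f"pics/s6.png",cv2.resize(c["color"][100:350,200:500,::-1],None,fx=2.4,fy=2.4))
fitcyl(c,.136,.172,[.612,.068])
E
```

```text
time_s: 8.07
position: [0.612, 0.1898, 0.0715]
eef_rot: [-0.0, 0.718, -0.696, 0.0]
ft_force: [-1.0, -0.0, -1.1]
opening: 0.452
t 8.07 pos [0.612  0.1898 0.0715] yaw -178.29 z [ 0.  0. -1.] slide mm [0.2 0.4 5.5] roll -0.04 q6 -1.3 F [-1.  -0.  -1.1] open 0.452
n 263 x,z at y=0.154: [0.6125 0.0703] yaw deg -0.87 pitch deg -0.28 rms 0.0009
```

View pics/s6.png

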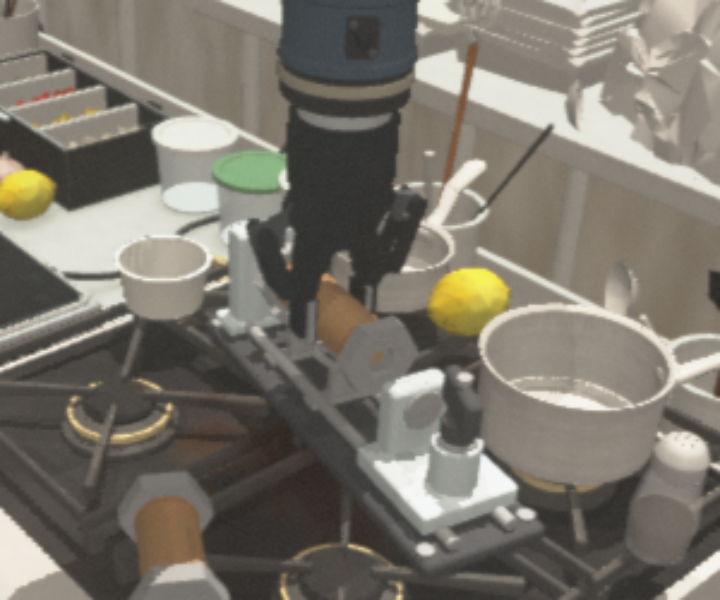

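```bash
python3 -m creep '{"slide":[[0,0.0008,0.002],[0,0,0.002],[0,0,0.001],[0,0,0],[0,0,0]],"roll":[0,0,0,0,0],"hand":[20,20,20,20,20]}' ; python3 - <<'E'
from rig import r
from fit import *
rel(r,[.6116,.1895,.066],181.75)
c=r.camera("scene")
fitcyl(c,.136,.172,[.612,.065])
E
```

```text
time_s: 8.53
position: [0.6111, 0.1897, 0.0663]
eef_rot: [0.0, 0.718, -0.696, -0.0]
ft_force: [1.1, -0.1, -2.0]
opening: 0.448
t 8.53 pos [0.6111 0.1897 0.0663] yaw -178.28 z [-0. -0. -1.] slide mm [ 0.2 -0.5  0.3] roll -0.03 q6 -1.3 F [ 1.1 -0.1 -2. ] open 0.448
n 277 x,z at y=0.154: [0.6118 0.0651] yaw deg -2.61 pitch deg -2.53 rms 0.001
```

```bash
python3 -m creep '{"slide":[[0,0,0.001],[0,0,0],[0,0,0],[0,0,0],[0,0,0],[0,0,0]],"roll":[0,0,0,0,0,0],"hand":[20,20,50,56,65,70]}' ; python3 - <<'E'
from rig import r
from fit import *
rel(r,[.6116,.1895,.066],181.75)
c=r.camera("scene");cv2.imwrite(f"pics/s7.png",cv2.resize(c["color"][150:350,200:440,::-1],None,fx=3,fy=3))
fitcyl(c,.136,.172,[.612,.065])
E
```

```text
time_s: 9.08
position: [0.611, 0.1897, 0.0653]
eef_rot: [0.0, 0.718, -0.696, -0.0]
ft_force: [-0.2, 0.9, -0.1]
opening: 0.699
t 9.08 pos [0.611  0.1897 0.0653] yaw -178.27 z [-0.  0. -1.] slide mm [ 0.2 -0.6 -0.7] roll -0.02 q6 -1.3 F [-0.2  0.9 -0.1] open 0.699
n 276 x,z at y=0.154: [0.6122 0.0642] yaw deg -1.89 pitch deg -1.21 rms 0.0009
```

View pics/s7.png

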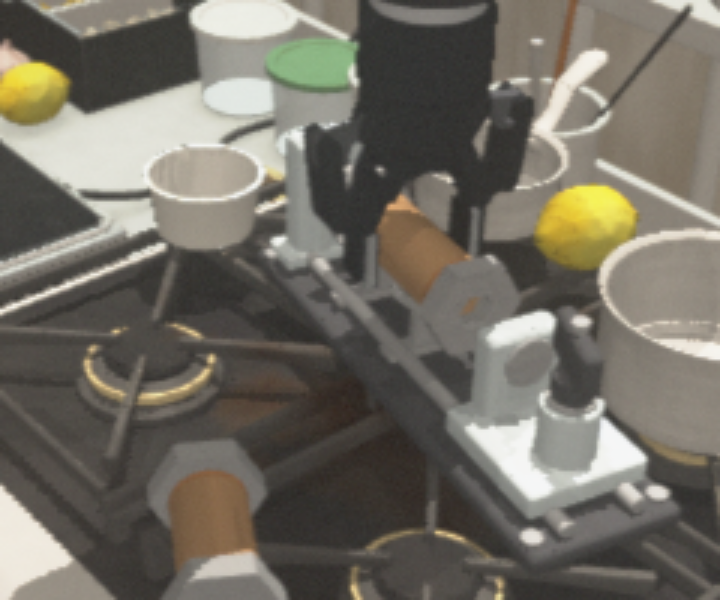

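```bash
python3 -m creep '{"slide":[[0,0,-0.01],[0,0,-0.02],[0,0,-0.03],[0,0,-0.03],[0.01,0,-0.015],[0.02,0,0],[0.03,0,0],[0.03,0,0]],"roll":[0,0,0,0,0,0,0,0],"hand":[70,70,70,70,70,60,50,40]}';python3 -m creep '{"slide":[[0.03,0,0],[0.02,0,0],[0.015,0,0],[0.005,0,0],[0,0,0],[0,0,0]],"roll":[0,0,0,6,6,5.6],"hand":[40,40,40,40,40,40]}' ; python3 - <<'E'
from rig import r
from fit import *
r.camera("scene")
rel(r,[.616,.0295,.103],164.1)
c=r.camera("scene");cv2.imwrite(f"pics/s8.png",cv2.resize(c["color"][150:350,250:490,::-1],None,fx=3,fy=3))
fitcyl(c,.136,.23,[.612,.065])
P=cloud(np.load("top1.npz")).reshape(-1,3);P=np.vstack([P,cloud(np.load("scene1.npz")).reshape(-1,3)]);P=P[np.isfinite(P[:,0])]
Q=P[(np.hypot(P[:,0]-.616,P[:,1]-.0295)<.02)&(P[:,2]>.06)];print(np.histogram(Q[:,2],np.arange(.06,.116,.004)))
E
```

```text
time_s: 9.8
position: [0.6139, 0.0993, 0.1715]
eef_rot: [-0.001, 0.718, -0.696, 0.0]
ft_force: [-0.1, 0.8, -0.2]
opening: 0.402
time_s: 10.3
position: [0.616, 0.0295, 0.1709]
eef_rot: [0.0, -0.6, 0.8, -0.0]
ft_force: [1.0, 0.5, -0.4]
opening: 0.4
t 10.35 pos [0.616  0.0297 0.1709] yaw 163.41 z [ 0.  0. -1.] slide mm [ 0.2 -0.  67.9] roll -0.69 q6 -1.23 F [ 0.  -0.3 -0.6] open 0.401
n 781 x,z at y=0.183: [0.6114 0.0642] yaw deg -1.62 pitch deg -0.01 rms 0.0009
(array([ 81, 126,  75,  29,  39,  73,  21,  39,  33,  38,  39, 142, 108,
        54]), array([0.06 , 0.064, 0.068, 0.072, 0.076, 0.08 , 0.084, 0.088, 0.092,
       0.096, 0.1  , 0.104, 0.108, 0.112, 0.116]))
```

View pics/s8.png

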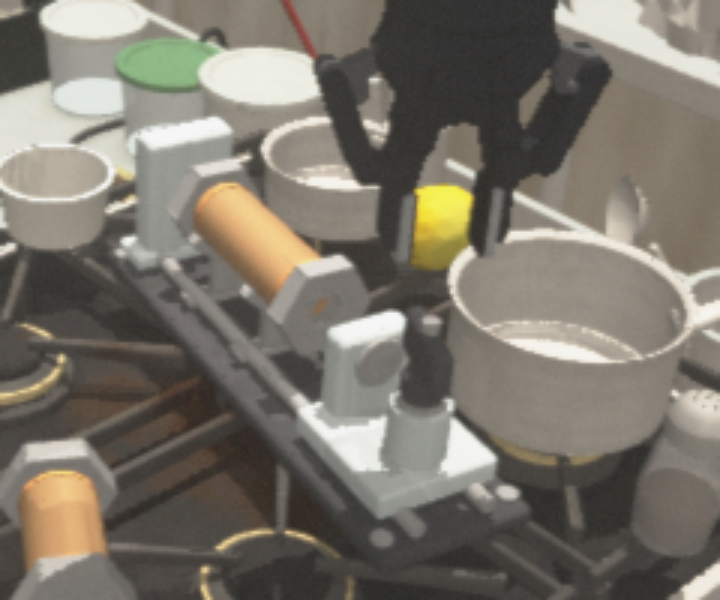

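```bash
python3 -m creep '{"slide":[[0,0,0.02],[0,0,0.02],[0,0,0.015],[0,0,0.01],[0,0,0.004],[0,0,0],[0,0,0]],"roll":[-0.6,0,0,0,0,0,0],"hand":[40,40,40,40,40,40,40]}'; python3 - <<'E'
from rig import r
from fit import *
rel(r,[.616,.0295,.101],164.1)
c=r.camera("scene");cv2.imwrite(f"pics/s9.png",cv2.resize(c["color"][150:350,250:490,::-1],None,fx=3,fy=3))
E
```

```text
time_s: 10.98
position: [0.6163, 0.0299, 0.1021]
eef_rot: [0.0, -0.607, 0.794, -0.0]
ft_force: [-0.1, -0.1, -0.2]
opening: 0.403
t 10.98 pos [0.6163 0.0299 0.1021] yaw 164.79 z [ 0.001  0.    -1.   ] slide mm [0.5 0.1 1.1] roll 0.69 q6 -1.26 F [-0.1 -0.1 -0.2] open 0.403
```

View pics/s9.png

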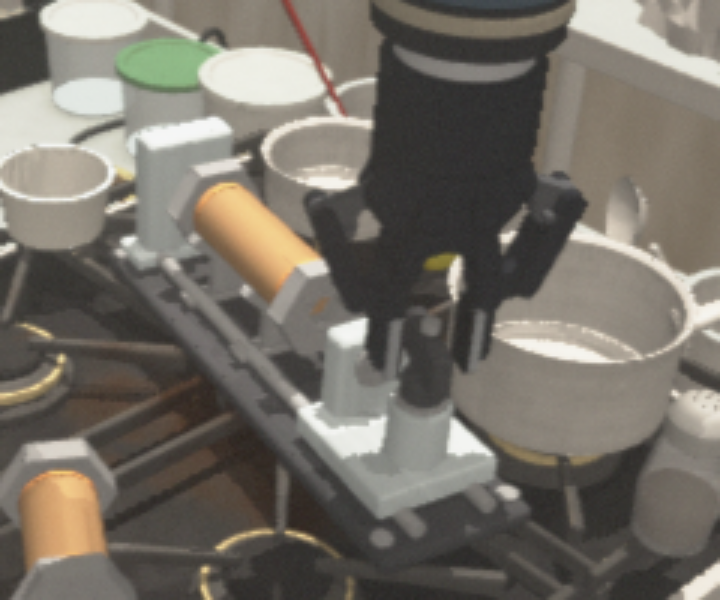

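```bash
python3 -m creep '{"slide":[[0,0,0],[0,0,0],[0,0,0],[0,0,0],[0,0,0],[0,0,0]],"roll":[0.5,0,0,0,0,0],"hand":[2,2,2,2,2,2]}' 90; python3 - <<'E'
from rig import r
from fit import *
o=r.get_obs();rel(r,[o["position"][0]-.0305*.053,o["position"][1]+.053,.102],164.1)
c=r.camera("scene");cv2.imwrite(f"pics/s10.png",cv2.resize(c["color"][150:350,250:490,::-1],None,fx=3,fy=3))
E
```

```text
time_s: 11.53
position: [0.6164, 0.0298, 0.1023]
eef_rot: [0.001, -0.603, 0.797, -0.0]
ft_force: [-0.8, -1.0, 6.9]
opening: 0.121
t 11.53 pos [0.6164 0.0298 0.1023] yaw 164.23 z [ 0.002  0.    -1.   ] slide mm [-50.6  16.    0.3] roll 0.13 q6 -1.25 F [-0.8 -1.   6.9] open 0.121
```

View pics/s10.png

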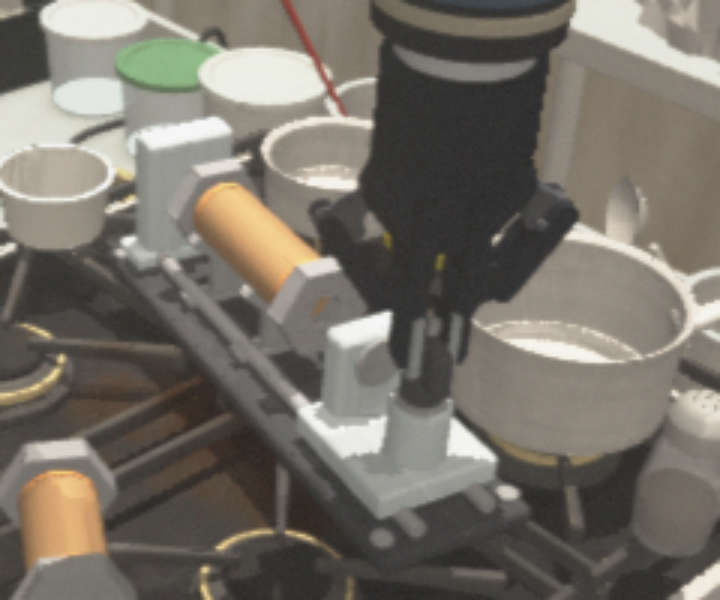

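```bash
python3 -m creep '{"slide":[[-0.0038,0.0012,0],[-0.0057,0.0018,0],[-0.0057,0.0018,0],[-0.0057,0.0018,0],[-0.0057,0.0018,0],[-0.0038,0.0012,0],[0,0,0]],"roll":[0,0,0,0,0,0,0],"hand":[2,2,2,2,2,2,2]}'; python3 - <<'E'
from rig import r
from fit import *
rel(r,[.6164-.0305*.053,.0298+.053,.102],164.1)
c=r.camera("scene");cv2.imwrite(f"pics/s11.png",cv2.resize(c["color"][150:350,250:490,::-1],None,fx=3,fy=3))
fitcyl(c,.136,.23,[.612,.065])
E
```

```text
time_s: 12.17
position: [0.6155, 0.0622, 0.1023]
eef_rot: [0.001, -0.604, 0.797, -0.0]
ft_force: [-0.0, 2.2, 5.1]
opening: 0.121
t 12.17 pos [0.6155 0.0622 0.1023] yaw 164.26 z [ 0.002 -0.    -1.   ] slide mm [-19.6   6.2   0.3] roll 0.16 q6 -1.2 F [-0.   2.2  5.1] open 0.121
n 771 x,z at y=0.183: [0.6114 0.0641] yaw deg -1.63 pitch deg -0.27 rms 0.0009
```

View pics/s11.png

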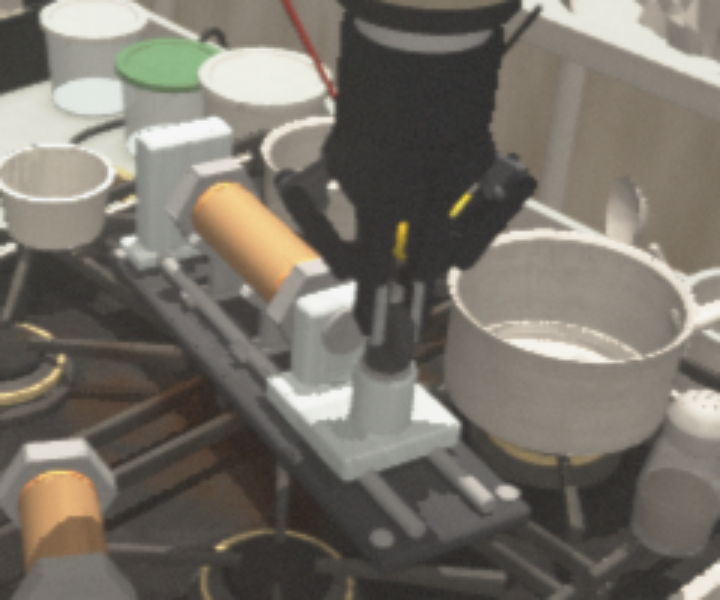

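```bash
python3 -m creep '{"slide":[[-0.0038,0.0012,0],[-0.0038,0.0012,0],[-0.0038,0.0012,0],[-0.0029,0.0009,0],[0,0,0]],"roll":[0,0,0,0,0],"hand":[2,2,2,2,2]}'; python3 -m creep '{"slide":[[-0.0019,0.0006,0],[-0.0019,0.0006,0],[0,0,0]],"roll":[0,0,0],"hand":[2,2,2]}'; python3 - <<'E'
from rig import r
from fit import *
rel(r,[.6164-.0305*.053,.0298+.053,.102],164.1)
c=r.camera("scene");cv2.imwrite(f"pics/s12.png",cv2.resize(c["color"][150:350,250:490,::-1],None,fx=3,fy=3))
fitcyl(c,.146,.24,[.612,.065])
E
```

```text
time_s: 12.63
position: [0.6151, 0.0768, 0.1023]
eef_rot: [0.001, -0.603, 0.797, -0.001]
ft_force: [-0.6, -1.0, 5.5]
opening: 0.125
time_s: 12.88
position: [0.6149, 0.0804, 0.1023]
eef_rot: [0.0, -0.603, 0.797, -0.001]
ft_force: [-1.3, -2.0, 5.2]
opening: 0.123
t 12.88 pos [0.6149 0.0804 0.1023] yaw 164.22 z [ 0.002 -0.001 -1.   ] slide mm [-2.2  0.8  0.3] roll 0.12 q6 -1.16 F [-1.3 -2.   5.2] open 0.123
n 667 x,z at y=0.193: [0.6112 0.0643] yaw deg -1.7 pitch deg -0.25 rms 0.0009
```

View pics/s12.png

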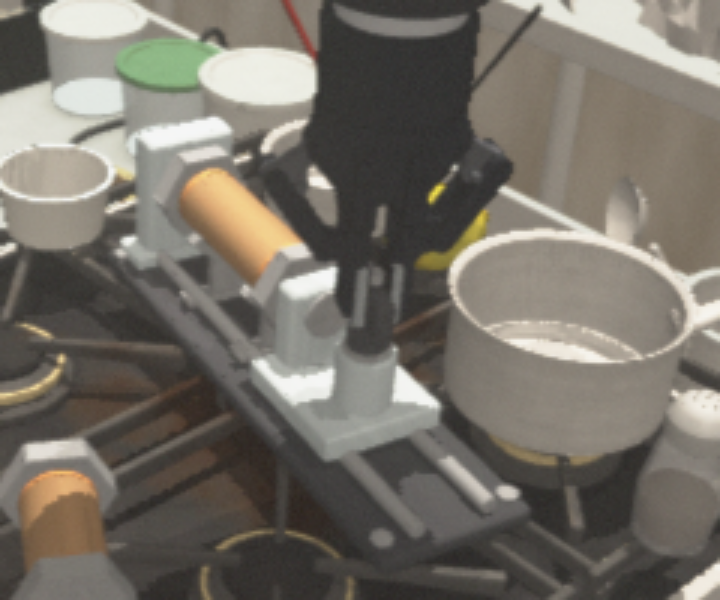

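Roller is nearly at the headstock. I'll push on gently until the force rises.

```bash
for i in 1; do python3 -m creep '{"slide":[[-0.0019,0.0006,0],[0,0,0]],"roll":[0,0],"hand":[2,2]}'; done; python3 -m creep '{"slide":[[-0.001,0.0003,0],[0,0,0]],"roll":[0,0],"hand":[2,2]}';python3 -m creep '{"slide":[[-0.001,0.0003,0],[0,0,0]],"roll":[0,0],"hand":[2,2]}'
```

```text
time_s: 13.1
position: [0.6149, 0.0824, 0.1023]
eef_rot: [0.0, -0.603, 0.797, -0.001]
ft_force: [-1.6, -2.8, 7.0]
opening: 0.12
time_s: 13.27
position: [0.6149, 0.0833, 0.1023]
eef_rot: [0.0, -0.603, 0.798, -0.001]
ft_force: [-0.9, -3.4, 6.7]
opening: 0.119
time_s: 13.43
position: [0.6149, 0.0837, 0.1023]
eef_rot: [0.0, -0.603, 0.798, -0.001]
ft_force: [-0.6, -8.1, 7.2]
opening: 0.123
```

```bash
python3 -m creep '{"slide":[[-0.001,0.0003,0],[0,0,0]],"roll":[0,0],"hand":[2,2]}'; python3 - <<'E'
from rig import r
from fit import *
rel(r,[.6164-.0305*.053,.0298+.053,.102],164.1)
c=r.camera("scene");cv2.imwrite(f"pics/s13.png",cv2.resize(c["color"][150:350,250:490,::-1],None,fx=3,fy=3))
fitcyl(c,.156,.24,[.612,.065])
X=cloud(c).reshape(-1,3);X=X[np.isfinite(X[:,0])]
for n,a,b in(("head",.088,.105),("tail",.070,.083)):
  y0,y1=(.25,.32) if n=="head" else (.1,.15)
  P=X[(abs(X[:,0]-.61)<.04)&(X[:,1]>y0)&(X[:,1]<y1)&(X[:,2]>a)&(X[:,2]<b)];print(n,len(P),P.min(0),P.max(0))
P=X[(abs(X[:,0]-.612)<.035)&(X[:,1]>.13)&(X[:,1]<.30)&(X[:,2]>.087)&(X[:,2]<.093)];print(np.histogram(P[:,1],np.arange(.13,.3,.005)))
E
```

```text
time_s: 13.6
position: [0.6148, 0.0839, 0.1024]
eef_rot: [-0.0, -0.603, 0.798, -0.002]
ft_force: [-1.2, -16.0, 7.1]
opening: 0.119
t 13.6 pos [0.6148 0.0839 0.1024] yaw 164.16 z [ 0.002 -0.004 -1.   ] slide mm [ 1.  -0.3  0.4] roll 0.06 q6 -1.16 F [ -1.2 -16.    7.1] open 0.119
n 638 x,z at y=0.198: [0.611  0.0642] yaw deg -1.65 pitch deg -0.15 rms 0.0009
head 351 [0.57736367 0.26397313 0.08807003] [0.6369762  0.30496561 0.09934527]
tail 291 [0.58454234 0.11832119 0.07002183] [0.62943998 0.14977203 0.08297482]
(array([ 0,  0, 25, 17, 20,  6,  0,  0,  0,  0,  0,  0,  0,  0,  0,  0,  0,
        0,  0,  0,  0,  0,  0,  0,  0,  0,  2, 38, 24, 30, 54,  4,  5]), array([0.13 , 0.135, 0.14 , 0.145, 0.15 , 0.155, 0.16 , 0.165, 0.17 ,
       0.175, 0.18 , 0.185, 0.19 , 0.195, 0.2  , 0.205, 0.21 , 0.215,
       0.22 , 0.225, 0.23 , 0.235, 0.24 , 0.245, 0.25 , 0.255, 0.26 ,
       0.265, 0.27 , 0.275, 0.28 , 0.285, 0.29 , 0.295]))
```

View pics/s13.png

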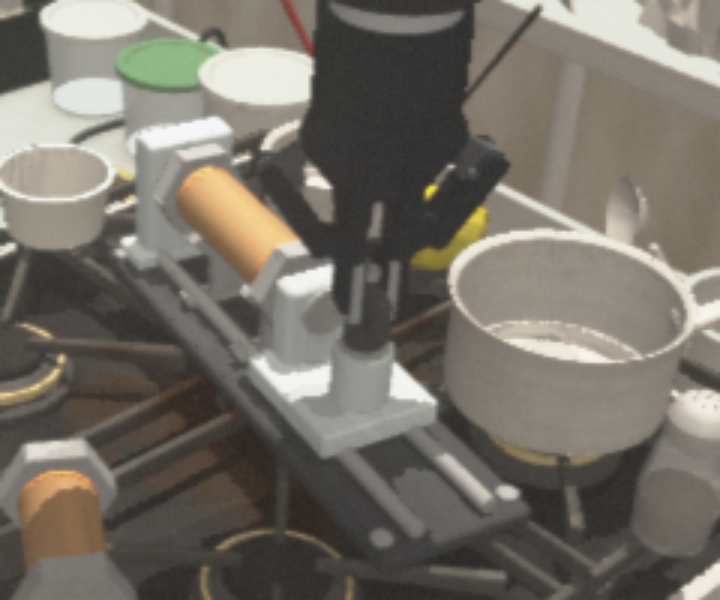

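```bash
python3 -m creep '{"slide":[[-0.001,0.0003,0],[-0.001,0.0003,0],[0,0,0],[0,0,0]],"roll":[0,0,0,0],"hand":[2,2,2,2]}'; python3 - <<'E'
from rig import r
from fit import *
rel(r,[.6164-.0305*.053,.0298+.053,.102],164.1)
c=r.camera("scene");K=c["camera_matrix"]
# predicted edges if home: roller middle along axis; measure orange body extents along axis
X=cloud(c);col=c["color"].astype(int)
m=(col[...,0]-col[...,2]>50)&(abs(X[...,0]-.611)<.03)&(X[...,2]>.055)&(X[...,2]<.1)&(X[...,1]>.12)&(X[...,1]<.3)
P=X[m];print(len(P),np.percentile(P[:,1],[0,1,50,99,100]))
c1=np.load("scene8.npz") if False else None
cv2.imwrite(f"pics/s14.png",cv2.resize(c["color"][180:300,280:400,::-1],None,fx=5,fy=5))
E
```

```text
time_s: 13.98
position: [0.6148, 0.0841, 0.1023]
eef_rot: [-0.001, -0.602, 0.798, -0.003]
ft_force: [-1.2, -27.5, 7.0]
opening: 0.122
t 13.98 pos [0.6148 0.0841 0.1023] yaw 164.08 z [ 0.002 -0.007 -1.   ] slide mm [ 1.3 -0.3  0.3] roll -0.02 q6 -1.15 F [ -1.2 -27.5   7. ] open 0.122
706 [0.15388365 0.16355571 0.21176095 0.26532457 0.26901415]
```

View pics/s14.png

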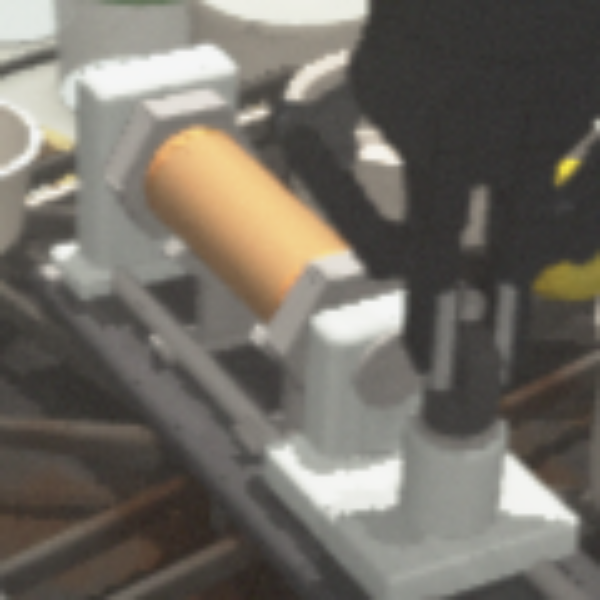

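```bash
python3 -m creep '{"slide":[[0.002,-0.0006,0],[0,0,0],[0,0,0],[0,0,0],[0,0,0],[0,0,0]],"roll":[0,3,5,6,6,0],"hand":[2,2,2,2,2,2]}'; python3 - <<'E'
from rig import r
from fit import *
rel(r,[.6148,.0839,.102],90)
print(r.get_obs()["wrist_torque"])
c=r.camera("scene");cv2.imwrite(f"pics/s15.png",cv2.resize(c["color"][180:300,280:400,::-1],None,fx=5,fy=5))
E
```

```text
time_s: 14.53
position: [0.615, 0.0837, 0.1024]
eef_rot: [0.0, -0.452, 0.892, -0.002]
ft_force: [1.4, -15.0, 6.2]
opening: 0.122
t 14.53 pos [0.615  0.0837 0.1024] yaw 143.74 z [ 0.002 -0.004 -1.   ] slide mm [0.  0.3 0.4] roll 53.74 q6 -0.8 F [  1.4 -15.    6.2] open 0.122
[-3.07442658 -0.15527806 -0.0724537 ]
```

View pics/s15.png

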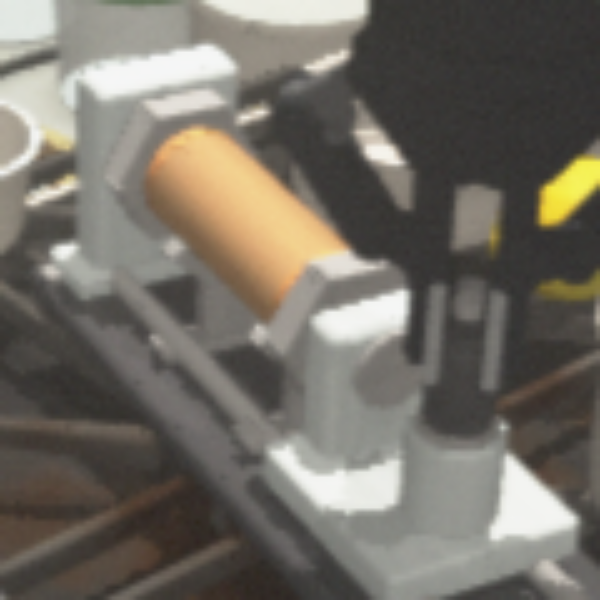

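Turning well with low torque and the roller still home; carry on to the stop.

```bash
python3 -m creep '{"slide":[[0,0,0],[0,0,0],[0,0,0],[0,0,0],[0,0,0],[0,0,0],[0,0,0]],"roll":[6,7,7,7,7,6,0],"hand":[2,2,2,2,2,2,2]}'; python3 -m creep '{"slide":[[0,0,0],[0,0,0],[0,0,0],[0,0,0],[0,0,0]],"roll":[5,5,3,2,0],"hand":[2,2,2,2,2]}'; python3 - <<'E'
from rig import r
from fit import *
rel(r,[.6148,.0839,.102],90)
print(r.get_obs()["wrist_torque"])
E
```

```text
time_s: 15.17
position: [0.6153, 0.0833, 0.1024]
eef_rot: [0.001, -0.119, 0.993, -0.002]
ft_force: [3.0, -17.4, 5.3]
opening: 0.122
time_s: 15.58
position: [0.6153, 0.0832, 0.1024]
eef_rot: [0.001, 0.009, 1.0, -0.002]
ft_force: [2.5, -19.0, 5.5]
opening: 0.119
t 15.58 pos [0.6153 0.0832 0.1024] yaw 89.0 z [ 0.002 -0.005 -1.   ] slide mm [0.5 0.7 0.4] roll -1.0 q6 0.15 F [  2.5 -19.    5.5] open 0.119
[-3.93008298 -0.55067995  0.41449161]
```

```bash
python3 -m creep '{"slide":[[0,0,0],[0,0,0],[0,0,0],[0,0,0]],"roll":[-1.5,0,0,0],"hand":[30,30,30,30]}' 20; python3 -m creep '{"slide":[[0,0,-0.01],[0,0,-0.02],[0,0,-0.03],[0,0,-0.03],[0,0,-0.03],[0,0,-0.02],[0,0,0]],"roll":[0,0,0,0,0,0,0],"hand":[30,30,30,30,30,30,30]}'; python3 -m creep '{"slide":[[0.03,0,-0.01],[0.04,0,0],[0.04,0,0],[0.04,0,0],[0.04,0,0],[0.04,0,0],[0.02,0,0],[0,0,0]],"roll":[0,0,0,0,0,0,0,0],"hand":[30,30,30,30,30,30,30,30]}';  python3 - <<'E'
from rig import r
from fit import *
rel(r,[.6148,.0839,.102],90)
for n in("scene","top"):
    c=r.camera(n);cv2.imwrite(f"pics/{n}16.png",cv2.resize(c["color"][130:330,200:440,::-1],None,fx=3,fy=3))
    print(n);fitcyl(c,.160,.26,[.612,.065])
    X=cloud(c).reshape(-1,3);X=X[np.isfinite(X[:,0])]
    P=X[(abs(X[:,0]-.615)<.04)&(abs(X[:,1]-.084)<.04)&(X[:,2]>.102)&(X[:,2]<.113)]
    print(len(P),cv2.minAreaRect(P[:,:2].astype(np.float32)))
    P=X[(abs(X[:,0]-.615)<.03)&(X[:,1]>.1)&(X[:,1]<.16)&(X[:,2]>.078)&(X[:,2]<.084)];print("tail",P.min(0),P.max(0))
    P=X[(abs(X[:,0]-.612)<.04)&(X[:,1]>.12)&(X[:,1]<.275)&(X[:,2]>.0865)&(X[:,2]<.094)];print("caps",P.min(0),P.max(0))
E
```

```text
time_s: 15.92
position: [0.6143, 0.0859, 0.1015]
eef_rot: [0.0, -0.006, 1.0, 0.0]
ft_force: [0.2, 0.3, -0.3]
opening: 0.3
time_s: 16.5
position: [0.6157, 0.0861, 0.2468]
eef_rot: [0.003, -0.006, 1.0, 0.0]
ft_force: [-0.0, -0.1, 0.1]
opening: 0.297
time_s: 17.17
position: [0.3607, 0.0824, 0.252]
eef_rot: [0.0, -0.007, 1.0, 0.0]
ft_force: [0.6, -0.7, 0.8]
opening: 0.298
t 17.17 pos [0.3607 0.0824 0.252 ] yaw 90.76 z [ 0.  0. -1.] slide mm [-254.    -1.9  150.1] roll 0.76 q6 0.21 F [ 0.6 -0.7  0.8] open 0.298
scene
n 791 x,z at y=0.210: [0.6107 0.0641] yaw deg -1.63 pitch deg 0.01 rms 0.0009
195 ((0.613463819026947, 0.08206816017627716), (0.013327970169484615, 0.049384672194719315), 88.16279602050781)
tail [0.58894152 0.12088275 0.07801186] [0.63399603 0.15802051 0.08392768]
caps [0.59085632 0.14071188 0.08655135] [0.62944167 0.27489038 0.09222205]
top
n 1406 x,z at y=0.210: [0.6113 0.0644] yaw deg -1.56 pitch deg -0.05 rms 0.0012
191 ((0.6149399876594543, 0.08265092223882675), (0.011325481347739697, 0.04897524043917656), 89.11658477783203)
tail [0.58980108 0.12160074 0.07801227] [0.63474275 0.15945111 0.08399623]
caps [0.58941151 0.13309561 0.08650079] [0.63108886 0.2749817  0.09397159]
```

View pics/top16.png

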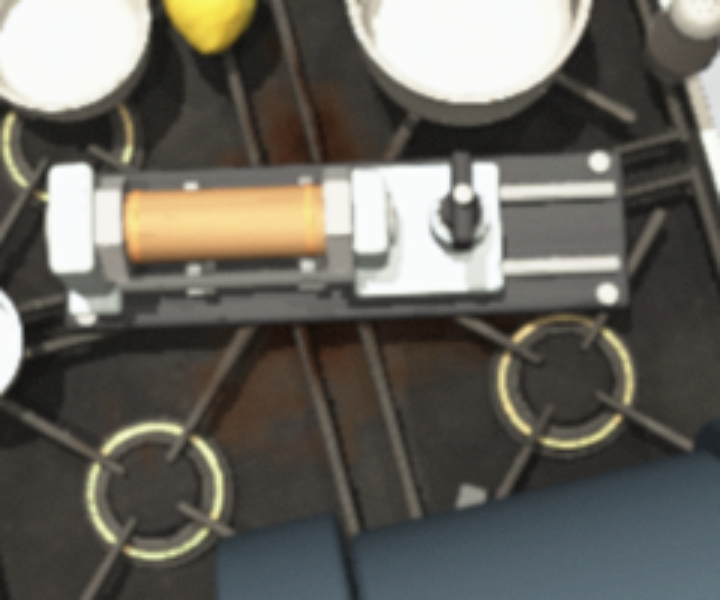

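View pics/scene16.png

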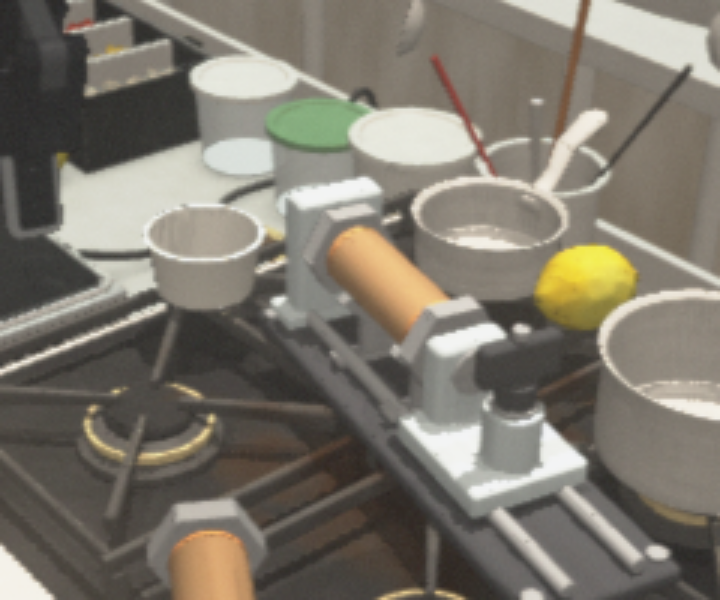

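```bash
python3 -c "
from rig import r
print(r.finish_job())"
```

```text
the job is handed in; nothing more can be done
None
```

I handed the job in at about 17 s of the 54 s allowed. My last camera checks showed the job done, but the rig gave no verdict.

**What I did:** I gripped the longer roller by its body, turned it about 19° and lowered it into the V rests. Then I gripped the wing nut's wing and used it to push the tailstock home until it stalled at about 27 N. Keeping that grip, I turned the nut about 75° clockwise to its stop, let go and moved the arm clear.

**Last checks:**
- **Roller:** It lies level and within about 0.2° of the roaster's axis. Its axis is 64 mm up, against a nominal 65 mm. Across the rails it is within about 1 mm of the centre line.
- **Ends:** Both caps sit flush, with no gap visible at the headstock or the tailstock.
- **Wing nut:** The wing stands across the rails, about 1.6 rad from where it started along them.
- **Shorter roller:** The arm never went near it. I did not measure its position again at the end.
- **Arm:** It was clear of everything, with force readings near zero.

**What disagreed:**
- **Cameras:** The two cameras differed by about 1 mm across the rails, within their calibration.
- **Tailstock start:** By my measurements the tailstock stood about 17 mm forward of its back stop at the start.
- **Rejected move:** One badly formed move command was refused before any motion.

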